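Step the egg incubator up to the orange setting

ROBOT

A 6-joint arm with a two-finger parallel gripper is mounted at the origin on a cart in front of the work surface, level with it; the furniture and walls round the work are solid. World frame = base frame: x ahead of the robot, y to its left, z up, the work surface at z = 0. Lengths are in m, angles in rad, forces in N, time in s.
With the tool pointing down it reaches from about 0.35 to 0.8 m from the base axis. Payload 7.3 kg.
Tool frame: the origin (TCP) lies at the very end of the fingers, on their centre line; the grasp point (between the pads) lies 19 mm behind it; z points along the fingers, y is the line along which they close (so a half turn about z gives the same grasp; the last joint's range is limited). The gripper opens to 85 mm and grips with 20 to 120 N. Pads are 22 mm wide; open, the fingers measure 114 mm over their backs; the gripper's body (76 mm by 85 mm) begins 54 mm behind the grasp point. The pads swing forward as they close: fully open they stand 13 mm farther back than shut.
Start: joints at [1.01, 0.342, 1.524, -0, 1.275, -0.146], TCP at [0.212, 0.481, 0.201] pointing down, gripper open.
Joint ranges: [-2.53, 2.53], [-0.77, 2.02], [0.04, 2.7], [-1, 4.14], [0.28, 2.66], [-3.11, 3.11]. Speed limits (rad/s): [2.57, 2.57, 3.14, 3.14, 3.14, 3.14].

INTERFACE

Orientations are given as a 3x3 rotation matrix whose columns are the frame's x, y, z axes.
In Python, from cell import readout, snapshot, ticket, finder gives the robot as it stands. The module is installed in compiled form; this text tells all that it offers.
- The arm moves only by the tool play_rows, never from a script. Its argument "series" is a list that holds one entry, the list of rows, each a list of 4 numbers: the shift along the tool's x, y, z in m, then the turn about the tool's z in degrees. A call has exactly 8 rows; each row shifts and turns the commanded pose from where the row before left it, along the tool's axes as they then stand; what a row does not reach is not made up. A row lasts 1/10 s, in which the tool goes at most 50 mm and 8.59 degrees, less where a joint would pass 70% of its speed; a pose out of reach is approached as far as the arm can. A call is refused whole if a number of a shift passes 0.05 or a number of a turn 8.59, either way. A call with a gripper value outside its range is refused whole. "jaw" is the opening, from -1 (shut) to 1 (fully open), so that 0 is half open, set as the call begins (left out, the last holds). The fingers move at their own pace and stop on an object; "force" is the grip in N (left out, the last holds). Time passes only in rows, so rows that do not move let the fingers close, or fill a call up. It gives the time, the measured TCP pose, the force, the opening and the grip force at its end, in the units of the state.
- readout.state(): the state, without advancing time (a new reading comes with each control period).
- snapshot(name): name is "scene" or "top"; returns a dict with "image" (480x640x3 uint8, blue, green, red), "z_map" (480x640 float32, m along the optical axis (not along the pixel's ray), 0 where there is no reading), "mtx" (3x3 intrinsics, pixels), "eye" and "orientation" of the camera in the world. Camera axes: x right, y up, looking along -z (the intrinsics and any distortion apply to the point x, -y, -z); pixel columns grow to the right and rows downward; lengths in m; the calibration is good to about 2 mm. A picture is of the moment at which its call begins.
- ticket.sign_off(): hands the job in; it is judged then, once.
Trained networks look in a picture, given as the dict that the camera call returned (one of the last four; its "shot" number tells which), for a name from the list of things; names that differ only in an ending like _2 or _b are one class to them, and where a whole thing is asked for, a point or a joint stands for the part that bears it (a point fixed in the world has none). Each returns a list of dicts, best first, with "confidence" (0 to 1); they miss things now and then, are a little off and sometimes report something else, mostly with a low value. They report only what shows in the picture. A call takes as long as a camera call.
- finder.spot_in(label, picture): "location" ([x, y, z] in m, in world coordinates, good to about 4 mm: the middle of the surface that is visible of it).
The state is a dict: "time": time; "joint_pos": joint angles; "joint_vel": joint speeds; "tau": joint torques, N m; "tool_pos": TCP position; "eef_rot": TCP orientation; "force": force on the tool from outside, world axes, zero at the start; "wrist_torque": the same for the moment, N m; "width": finger opening in m; "grasp_force": force on a finger pad.
Only numpy, scipy, OpenCV 4.12 (cv2) and the standard library are available. Lean on these libraries where they do the work, as an engineer would, in place of code of your own. Each camera call takes 0.05 s, during which the arm holds its last target. There are 200 camera calls.

TASK

The egg incubator must go up to its orange heat setting. With a fingertip push the clear guard aside off the knurled thumbwheel, roll the wheel by fingertip friction (its top away from you, towards the egg chamber) until the orange bar clicks in at the top between the two white index marks, then push the guard shut over the wheel again. Nothing is to be pinched or picked up; leave the hygrometer on the incubator and the things standing in front of it where they are.

Things in the scene. Friction and masses are not known exactly. Their poses are not given: they have to be found in the camera images.
- incubator: White bench incubator fixed to the table, 260 mm (x) by 320 mm (y); origin on the table under its middle. x points from its front to the egg chamber (away from the robot), y to its left, z up. Along the front lies a flat dark console deck, 62 mm high and 110 mm deep; behind it stands the clear-lidded egg chamber, 103 mm high.
- wheel_top (a point): Highest point of the thumbwheel's rim, mid-width; axes as the incubator's, not turning with the wheel. Black knurled wheel, radius 26 mm, width 16 mm, axis along y, rim friction about 1.2. It stands 8 mm out of the deck. Free deck: 52 mm in front, 58 mm behind to the chamber wall. 3 mm high rails along y, 32 mm in front of and behind it; white index marks on the deck beside it show the top.
- wheel_turn (a joint): Wheel angle, rad; grows as its top moves away from the robot (+x), 26 mm of rim per rad. A sprung ball clicks it into settings at -1.257, -0.628, 0, 0.628, 1.257, each with a bar across the rim: orange on top at 0, the others white. It starts in one of the two below 0 (rarely poised between them). Let go, it snaps to the nearest; about 2 N along the rim takes it over. End stops at -1.42 and 1.42.
- guard_slide (a joint): Travel of the clear guard (m): 0 = shut, over the wheel; 0.055 = fully aside, at its stop. It slides along +y of the incubator, needs about 1 to 2 N and stays where it is left.
- guard_grip (a point): Centre of the blue grip block on the guard, moving with it, axes as the incubator's. The block is 30 mm (x) by 10 mm (y), 12 mm high (ends 6 mm above and below this point), and stands amid the flat top of the guard, a clear tunnel 56 mm (x) by 40 mm (y) whose top is 14 mm above the deck. When shut, the guard keeps any finger off the wheel.
- thumbwheel: The thumbwheel; its origin is the middle of its axle, 26 mm below wheel_top. It turns with the wheel.
- guard: The guard; its origin lies on the deck under the middle of the guard, 20 mm below guard_grip.
- hygrometer_mid (a point): Centre of a loose white hygrometer puck, 40 x 58 x 14 mm, lying on the console deck to the right (-y) of the wheel. To be left alone.
- pot_mid (a point): Centre of a loose small white lidded pot, 62 mm across and 41 mm high, on the table in front of the incubator. To be left alone.
- bottle_mid (a point): Centre of a loose short white bottle with a blue cap, 60 mm across and 64 mm high, on the table in front of the incubator. To be left alone.
- syringe_mid (a point): Centre of a loose dosing syringe, 121 mm long along its y and 19 mm thick, lying on the table in front of the incubator. To be left alone.

How it is judged:
By the outcome, as a careful person would: the job done as asked, in the order asked, and still so for the second after the job is handed in, with the robot touching nothing.
It also fails if it takes over 51 s, if anything falls off the work surface, if the arm or the gripper's body presses on something with over 40 N, if the wrist force passes 120 N, or if a joint passes its speed limit or range.

## Working session

There is one attempt and no reset: what is moved stays moved. The work goes in short steps, Python scripts to look and compute and a tool call to move; the robot and the scene stay as the last step left them, time stands still between calls to the robot, and variables do not carry over. Pictures are saved under pics/ and viewed, at most 10 in all, crops included, and the job is handed in when it is done.

Besides the shell and the picture viewer there is one more tool, called as name(argument=value, ...) on one line, values as JSON. play_rows: Moves the arm, as the interface text tells. Its arguments: {"type":"object","properties":{"series":{"type":"array"},"jaw":{"type":"number"},"force":{"type":"number"}},"required":["series"]}

```bash
mkdir -p pics; cat > h.py <<'E'
import numpy as np, cv2
from cell import readout, snapshot, ticket, finder
def world(p,u,v,z=None):
    K=p["mtx"]; d=p["z_map"][int(v),int(u)] if z is None else z
    c=np.array([(u-K[0][2])/K[0][0]*d, -(v-K[1][2])/K[1][1]*d, -d])
    return np.array(p["eye"])+np.array(p["orientation"])@c
def proj(p,X):
    c=np.array(p["orientation"]).T@(np.array(X)-np.array(p["eye"])); K=p["mtx"]
    return K[0][0]*c[0]/-c[2]+K[0][2], K[1][1]*-c[1]/-c[2]+K[1][2]
E
python3 - <<'E'
from h import *
np.set_printoptions(precision=4,suppress=True)
for n in("scene","top"):
    p=snapshot(n); cv2.imwrite(f"pics/{n}0.png",p["image"]); print(n,p["eye"],p["orientation"],p["mtx"])
    for l in("incubator","wheel_top","guard_grip","guard","thumbwheel","hygrometer_mid","pot_mid","bottle_mid","syringe_mid"):
        print(l,[(np.array(r["location"]).round(4),round(r["confidence"],2)) for r in finder.spot_in(l,p)[:2]])
s=readout.state();print(s)
E
```

```text
scene [-0.0762 -0.549   0.4677] [[ 0.6352  0.3746 -0.6754]
 [-0.7722  0.2923 -0.5641]
 [-0.0139  0.8799  0.4749]] [[545.9038   0.     308.4697]
 [  0.     545.9038 251.4598]
 [  0.       0.       1.    ]]
incubator [(array([ 0.5363, -0.205 ,  0.0735]), 0.62), (array([ 0.5837, -0.1225,  0.059 ]), 0.58)]
wheel_top [(array([ 0.5814, -0.1149,  0.0618]), 0.77)]
guard_grip [(array([ 0.5183, -0.1129,  0.0734]), 0.67), (array([ 0.348 , -0.1797,  0.0346]), 0.45)]
guard [(array([ 0.5184, -0.1127,  0.0763]), 0.6), (array([ 0.579 , -0.1218,  0.058 ]), 0.55)]
thumbwheel []
hygrometer_mid [(array([ 0.5355, -0.2035,  0.0741]), 0.58)]
pot_mid []
bottle_mid [(array([ 0.3481, -0.1771,  0.0333]), 0.62)]
syringe_mid [(array([ 0.3643, -0.0348,  0.0145]), 0.81)]
top [ 0.4301 -0.0974  0.9161] [[ 0.0127  0.9981 -0.0606]
 [-0.9994  0.0108 -0.032 ]
 [-0.0313  0.061   0.9977]] [[452.793    0.     320.6285]
 [  0.     452.793  237.5173]
 [  0.       0.       1.    ]]
incubator [(array([ 0.6054, -0.0719,  0.1006]), 0.83)]
wheel_top [(array([ 0.6091, -0.0771,  0.1023]), 0.58)]
guard_grip [(array([ 0.5242, -0.1051
[... 205 characters left out ...]
0.3683, 0.1059, 0.0389]), 0.78)]
bottle_mid [(array([ 0.3626, -0.1667,  0.0416]), 0.94)]
syringe_mid [(array([ 0.3698, -0.0218,  0.0154]), 0.85)]
{'time': 1.0, 'joint_pos': array([ 1.01  ,  0.342 ,  1.5241, -0.    ,  1.2754, -0.146 ]), 'joint_vel': array([ 0.0007, -0.001 , -0.001 ,  0.0002, -0.0003,  0.0025]), 'tau': array([  0.0008, -43.3565, -24.6271,  -0.0001,   0.0001,   0.    ]), 'tool_pos': array([0.2116, 0.4805, 0.2009]), 'eef_rot': array([[-0.9152,  0.403 ,  0.0001],
       [ 0.403 ,  0.9152,  0.0001],
       [-0.    ,  0.0002, -1.    ]]), 'force': array([ 0.2037, -0.5147, -0.4847]), 'wrist_torque': array([ 0.008 , -0.0285,  0.0237]), 'grasp_force': 0.0, 'width': 0.08558961389705277}
```

View pics/scene0.png

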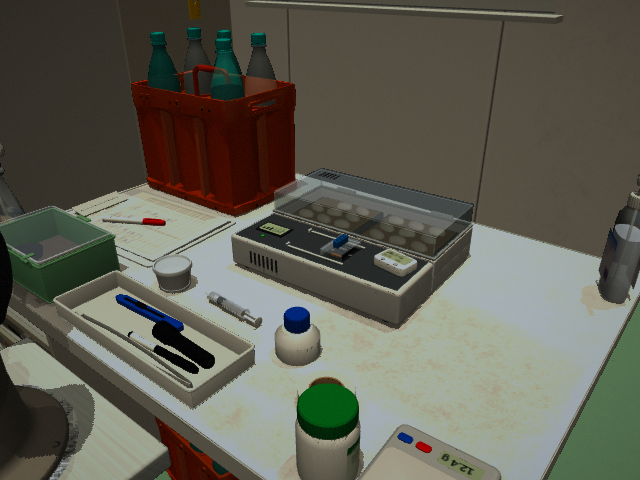

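View pics/top0.png

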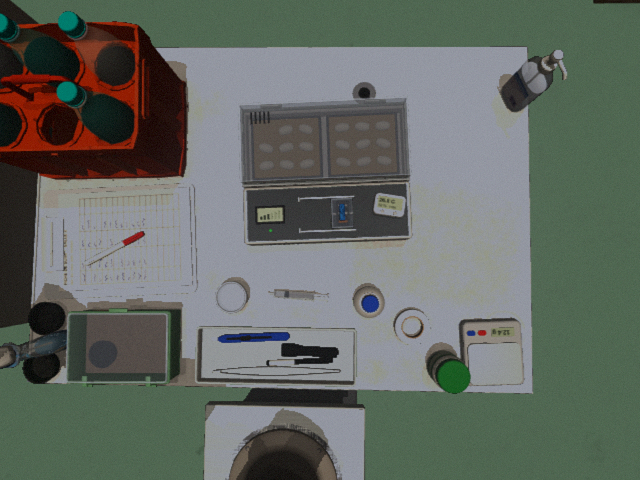

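The scene view shows the shut guard and its blue grip at about (342,240), with the hygrometer to its right at (397,262). In the top view the grip is at (342,212) and the rails span columns 299–352. The pot, syringe and bottle stand in front of the incubator at rows 285–300.

```bash
python3 - <<'E'
from h import *
np.set_printoptions(precision=4,suppress=True)
def onz(p,u,v,z):
    a=world(p,u,v,1.0); e=np.array(p["eye"]); d=a-e; return e+d*(z-e[2])/d[2]
p=snapshot("top"); im=p["image"]; 
H,W=480,640
uu,vv=np.meshgrid(np.arange(W),np.arange(H)); K=p["mtx"];d=p["z_map"]
C=np.stack([(uu-K[0][2])/K[0][0]*d,-(vv-K[1][2])/K[1][1]*d,-d],-1)@np.array(p["orientation"]).T+p["eye"]
z=C[...,2]; roi=np.zeros((H,W),bool); roi[90:260,225:425]=1
m=roi&(z>0.03); P=C[m][:,:2].astype(np.float32); r=cv2.minAreaRect(P); print("incub rect",r)
print("deck z",np.median(z[220:232,300:325]), "lid z",np.median(z[120:165,260:300]))
b=im.astype(int); bl=roi&(b[...,0]-b[...,2]>50); ys,xs=np.nonzero(bl); print(len(xs),xs.min(),xs.max(),ys.min(),ys.max(),"grip",onz(p,xs.mean(),ys.mean(),0.088), np.median(z[bl]))
cv2.imwrite("pics/topc.png",cv2.resize(im[175:250,235:420],None,fx=4,fy=4,interpolation=cv2.INTER_CUBIC))
q=snapshot("scene"); im=q["image"]; b=im.astype(int)
cr=im[195:295,270:430]
bl=np.zeros((H,W),bool); bl[220:260,320:365]=1; bl&=(b[...,0]-b[...,2]>50); ys,xs=np.nonzero(bl); print(len(xs),xs.min(),xs.max(),ys.min(),ys.max(),onz(q,xs.mean(),ys.mean(),0.088))
cv2.imwrite("pics/scc.png",cv2.resize(cr,None,fx=5,fy=5,interpolation=cv2.INTER_CUBIC))
E
```

```text
incub rect ((0.595945417881012, -0.07528068125247955), (0.3340595066547394, 0.32144707441329956), 4.271600246429443)
deck z 0.06235861842432805 lid z 0.10314585173182345
74 340 344 204 219 grip [ 0.5281 -0.1092  0.088 ] 0.0881327790841267
67 333 347 234 243 [ 0.5266 -0.1089  0.088 ]
```

View pics/topc.png

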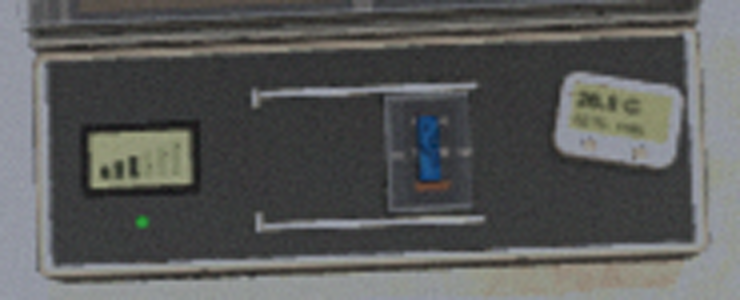

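View pics/scc.png

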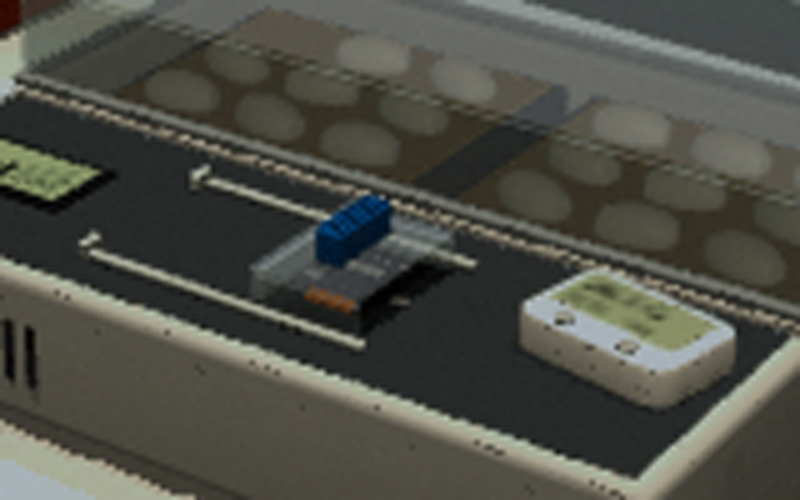

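The wheel shows its orange bar about 15 mm in front of the index marks (crop (432,186) against marks at row 153), so it stands at -0.628. The guard is shut and the incubator's yaw is about 3.2°. I'll shut the fingers, align the tool, and go over.

play_rows(series=[[[0, 0, 0, -6.75], [0, 0, 0, -6.75], [0, 0, 0, -6.75], [0, 0, 0, -6.75], [-0.0176, -0.0396, 0, 0], [-0.0176, -0.0396, 0, 0], [-0.0176, -0.0396, 0, 0], [-0.0176, -0.0396, 0, 0]]], jaw=-1, force=20)

```text
time: 1.9
tool_pos: [0.2912, 0.3249, 0.201]
eef_rot: [[-0.998, -0.057, 0.0], [-0.057, 0.998, 0.0], [-0.0, 0.0, -1.0]]
force: [1.5, -0.0, 0.2]
width: -0.0002
grasp_force: 0.0
```

play_rows(series=[[[-0.0176, -0.0396, 0, 0], [-0.0176, -0.0396, 0, 0], [-0.0176, -0.0396, 0, 0], [-0.0176, -0.0396, 0, 0], [-0.0176, -0.0396, 0, 0], [-0.0176, -0.0396, 0, 0], [-0.0176, -0.0396, 0, 0], [-0.0176, -0.0396, 0, 0]]])

```text
time: 2.7
tool_pos: [0.4498, 0.0162, 0.2011]
eef_rot: [[-0.998, -0.056, 0.001], [-0.056, 0.998, 0.0], [-0.001, 0.0, -1.0]]
force: [0.5, 1.1, 0.4]
width: 0.0003
grasp_force: 0.0
```

play_rows(series=[[[-0.0175, -0.0398, 0, 0], [-0.0175, -0.0398, 0, 0], [-0.0175, -0.0398, 0, 0], [-0.0175, -0.0398, 0, 0], [0, 0, 0.035, 0], [0, 0, 0.035, 0], [0, 0, 0.03, 0], [0, 0, 0, 0]]])

```text
time: 3.5
tool_pos: [0.5254, -0.1361, 0.0971]
eef_rot: [[-0.998, -0.056, -0.008], [-0.056, 0.998, 0.003], [0.008, 0.004, -1.0]]
force: [-0.3, 0.2, -0.2]
width: 0.0002
grasp_force: 0.0
```

```bash
python3 - <<'E'
from h import *
q=snapshot("scene"); s=readout.state(); print(s["tool_pos"],s["force"]); print(proj(q,s["tool_pos"]))
cv2.imwrite("pics/a1.png",cv2.resize(q["image"][150:300,250:450],None,fx=4,fy=4,interpolation=cv2.INTER_CUBIC))
E
```

```text
[ 0.52705665 -0.13663426  0.09965879] [0.02816235 0.04719335 0.36975873]
(np.float64(355.2786425326678), np.float64(236.2864144770006))
```

View pics/a1.png

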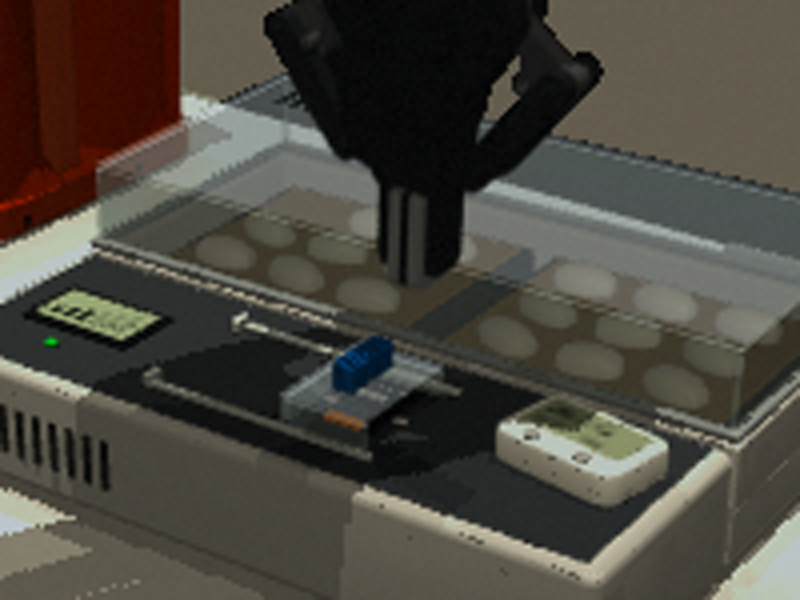

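The guard, wheel and hygrometer are undisturbed. The fingertip ends at about crop (420,285), where the TCP projects to (421,345), so I'll check its real height with depth.

```bash
python3 - <<'E'
from h import *
np.set_printoptions(precision=4,suppress=True)
q=snapshot("scene"); s=readout.state(); print(s["tool_pos"],s["width"]); 
for n in("scene","top"):
    q=snapshot(n); H,W=480,640
    uu,vv=np.meshgrid(np.arange(W),np.arange(H)); K=q["mtx"];d=q["z_map"]
    C=np.stack([(uu-K[0][2])/K[0][0]*d,-(vv-K[1][2])/K[1][1]*d,-d],-1)@np.array(q["orientation"]).T+q["eye"]
    t=s["tool_pos"]
    m=(d>0)&(abs(C[...,0]-t[0])<.03)&(abs(C[...,1]-t[1])<.025)&(C[...,2]>.093)&(C[...,2]<.15)
    P=C[m]; print(n,len(P)); 
    for a in np.arange(.09,.15,.005):
        S=P[(P[:,2]>=a)&(P[:,2]<a+.005)]
        if len(S): print(round(a,3),len(S),S.min(0)[:2],S.max(0)[:2])
E
```

```text
[ 0.5284 -0.1371  0.1014] -3.084884415870849e-05
scene 177
0.13 12 [ 0.517  -0.1435] [ 0.5368 -0.131 ]
0.135 34 [ 0.5153 -0.1478] [ 0.5313 -0.1304]
0.14 62 [ 0.514  -0.1504] [ 0.5352 -0.1234]
0.145 69 [ 0.5156 -0.1504] [ 0.5346 -0.1223]
top 0
```

play_rows(series=[[[0, 0, 0.005, 0], [0, 0, 0.005, 0], [0, 0, 0.005, 0], [0, 0, 0.005, 0], [0, 0, 0, 0], [0, 0, 0, 0], [0, 0, 0, 0], [0, 0, 0, 0]]])

```text
time: 4.5
tool_pos: [0.5283, -0.1371, 0.0811]
eef_rot: [[-0.998, -0.056, 0.0], [-0.056, 0.998, -0.0], [-0.0, -0.0, -1.0]]
force: [0.4, 0.7, 0.3]
width: -0.0
grasp_force: 0.0
```

```bash
cat >> h.py <<'E'
def cloud(q):
    uu,vv=np.meshgrid(np.arange(640),np.arange(480)); K=q["mtx"];d=q["z_map"]
    return np.stack([(uu-K[0][2])/K[0][0]*d,-(vv-K[1][2])/K[1][1]*d,-d],-1)@np.array(q["orientation"]).T+q["eye"]
def tip(q,t):
    C=cloud(q); m=(q["z_map"]>0)&(abs(C[...,0]-t[0])<.012)&(abs(C[...,1]-t[1])<.02)&(C[...,2]>.079)&(C[...,2]<.2)
    z=np.sort(C[m][:,2]); return len(z), z[:8]
E
python3 - <<'E'
from h import *
np.set_printoptions(precision=4,suppress=True)
q=snapshot("scene"); s=readout.state(); print(s["tool_pos"],s["force"],tip(q,s["tool_pos"]))
cv2.imwrite("pics/a2.png",cv2.resize(q["image"][180:280,290:420],None,fx=6,fy=6,interpolation=cv2.INTER_CUBIC))
E
```

```text
[ 0.5282 -0.1371  0.0811] [0.5613 0.0691 0.1758] (725, array([0.112 , 0.1121, 0.1123, 0.1126, 0.1129, 0.113 , 0.1134, 0.1137]))
```

View pics/a2.png

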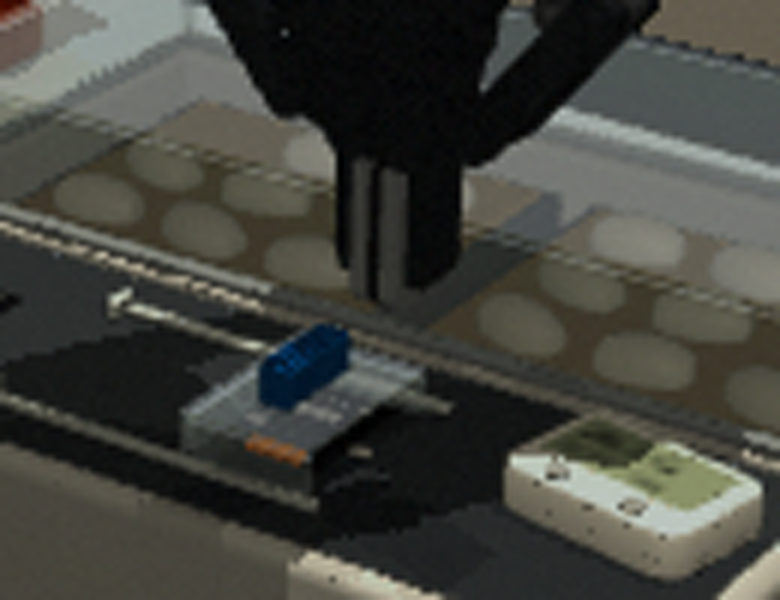

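The picture shows the guard and blue grip at crop (305,365), with the visible fingertip at (385,300), about 30 mm above the reported TCP. I'll test that harmlessly by moving 16 mm along +y at this height. If the tip really reaches down, the grip block will move.

play_rows(series=[[[0, 0.004, 0, 0], [0, 0.004, 0, 0], [0, 0.004, 0, 0], [0, 0.004, 0, 0], [0, 0, 0, 0], [0, 0, 0, 0], [0, 0, 0, 0], [0, 0, 0, 0]]])

```text
time: 5.35
tool_pos: [0.5272, -0.1212, 0.0809]
eef_rot: [[-0.998, -0.056, 0.0], [-0.056, 0.998, 0.0], [-0.0, 0.0, -1.0]]
force: [-0.0, 0.7, -0.8]
width: 0.0
grasp_force: 0.0
```

```bash
cat >> h.py <<'E'
def grip(q):
    b=q["image"].astype(int); C=cloud(q); m=(b[...,0]-b[...,2]>50)&(b[...,0]-b[...,1]>15)&(abs(C[...,0]-.5275)<.03)&(C[...,1]>-.15)&(C[...,1]<-.02)&(C[...,2]>.07)&(C[...,2]<.1)
    return m.sum(), np.median(C[m],0), C[m][:,1].min() if m.any() else 0, C[m][:,1].max() if m.any() else 0
E
python3 - <<'E'
from h import *
np.set_printoptions(precision=4,suppress=True)
q=snapshot("scene"); s=readout.state(); print(s["tool_pos"],s["force"],tip(q,s["tool_pos"]),grip(q))
E
```

```text
[ 0.5272 -0.1212  0.0809] [0.5508 0.5058 0.0184] (789, array([0.0793, 0.0797, 0.0799, 0.0801, 0.0801, 0.0801, 0.0804, 0.0804])) (np.int64(38), array([ 0.5145, -0.1106,  0.0873]), np.float64(-0.11452802062848766), np.float64(-0.10512556077891866))
```

No contact, so the real tip ends about 31 mm behind the reported TCP. I'll go back and descend to a true tip height of about 82 mm.

play_rows(series=[[[0, -0.008, 0, 0], [0, -0.008, 0, 0], [0, 0, 0.006, 0], [0, 0, 0.006, 0], [0, 0, 0.006, 0], [0, 0, 0.006, 0], [0, 0, 0.006, 0], [0, 0, 0, 0]]])

```text
time: 6.2
tool_pos: [0.5275, -0.1366, 0.0498]
eef_rot: [[-0.998, -0.057, -0.002], [-0.057, 0.998, 0.001], [0.002, 0.001, -1.0]]
force: [-0.1, -0.5, 0.2]
width: -0.0002
grasp_force: 0.0
```

```bash
python3 - <<'E'
from h import *
np.set_printoptions(precision=4,suppress=True)
q=snapshot("scene"); s=readout.state(); print(s["tool_pos"],s["force"],tip(q,s["tool_pos"]),grip(q))
cv2.imwrite("pics/a3.png",cv2.resize(q["image"][180:280,290:420],None,fx=6,fy=6,interpolation=cv2.INTER_CUBIC))
E
```

```text
[ 0.5278 -0.1368  0.0503] [ 1.0873 -0.3186  0.6555] (826, array([0.0809, 0.0809, 0.0813, 0.0818, 0.0824, 0.0825, 0.0826, 0.083 ])) (np.int64(3), array([ 0.5193, -0.1124,  0.0897]), np.float64(-0.1136027485543295), np.float64(-0.11129055413147104))
```

View pics/a3.png

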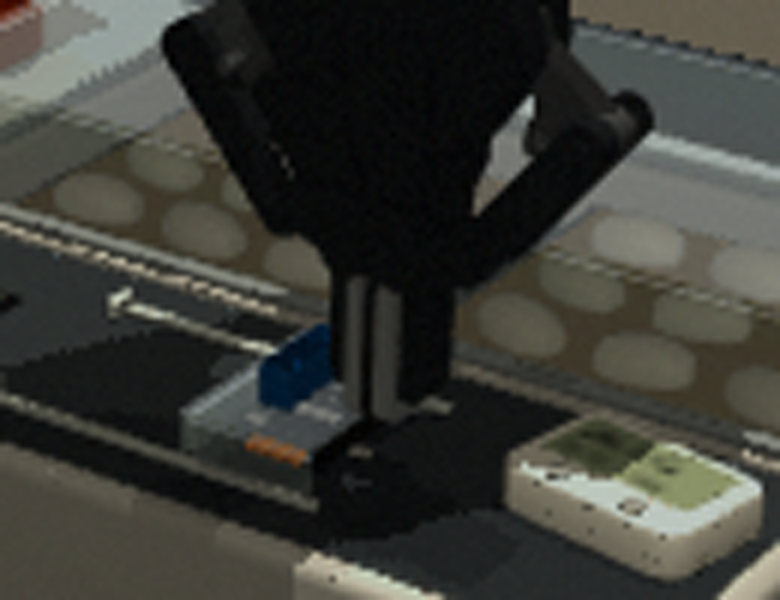

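The tip stands right beside the block (crop (365,415)) at the right height. Now I'll push along +y.

play_rows(series=[[[0, 0.007, 0, 0], [0, 0.007, 0, 0], [0, 0.008, 0, 0], [0, 0.008, 0, 0], [0, 0.008, 0, 0], [0, 0.008, 0, 0], [0, 0.008, 0, 0], [0, 0.006, 0, 0]]])

```text
time: 7.05
tool_pos: [0.5251, -0.0764, 0.0512]
eef_rot: [[-0.998, -0.057, 0.001], [-0.057, 0.998, -0.0], [-0.001, -0.0, -1.0]]
force: [2.5, -0.5, 0.3]
width: -0.0
grasp_force: 1.3
```

play_rows(series=[[[0, 0.001, 0, 0], [0, 0.001, 0, 0], [0, 0.001, 0, 0], [0, 0, 0, 0], [0, 0, 0, 0], [0, 0, 0, 0], [0, 0, 0, 0], [0, 0, 0, 0]]])

```text
time: 7.85
tool_pos: [0.5249, -0.0742, 0.0511]
eef_rot: [[-0.998, -0.056, 0.001], [-0.056, 0.998, -0.0], [-0.001, -0.0, -1.0]]
force: [2.4, -0.9, 4.8]
width: -0.0002
grasp_force: 2.6
```

```bash
python3 - <<'E'
from h import *
np.set_printoptions(precision=4,suppress=True)
for n in("scene","top"):
    q=snapshot(n); s=readout.state(); print(s["tool_pos"],s["force"],grip(q))
E
```

```text
[ 0.5249 -0.0742  0.0511] [ 3.0821 -0.1118  5.1573] (np.int64(0), array([nan, nan, nan]), 0, 0)
[ 0.5249 -0.0742  0.0511] [ 3.0299 -0.4981  4.5117] (np.int64(0), array([nan, nan, nan]), 0, 0)
  return _methods._mean(a, axis=axis, dtype=dtype,
  ret = um.true_divide(
```

```bash
python3 - <<'E'
from h import *
q=snapshot("scene"); 
cv2.imwrite("pics/a4.png",cv2.resize(q["image"][160:290,260:430],None,fx=4.6,fy=4.6,interpolation=cv2.INTER_CUBIC))
E
```

```text
(no output)
```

View pics/a4.png

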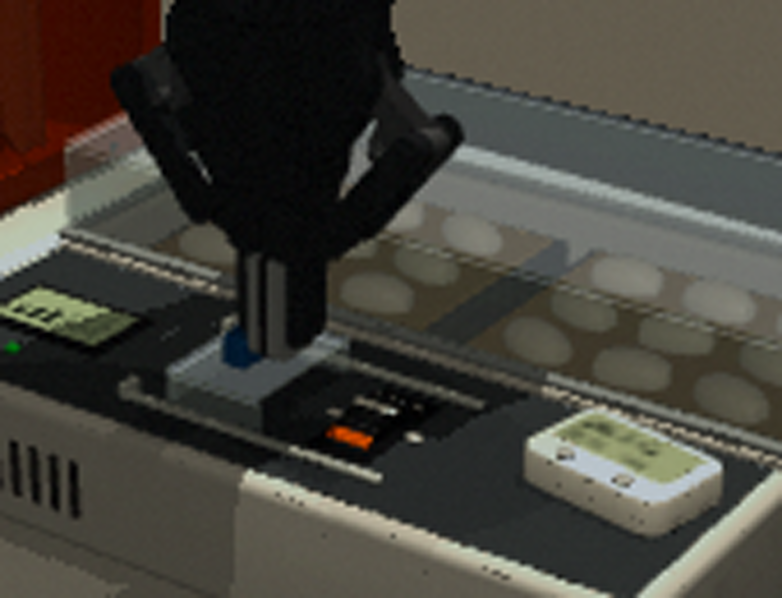

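The guard is aside at crop (260,380), near the rail ends. The wheel is uncovered, with a white bar on top at (378,407) and the orange one in front at (350,437). I'll make a last small push, then back off and go over the wheel.

play_rows(series=[[[0, 0.002, -0.001, 0], [0, 0, 0, 0], [0, -0.005, 0, 0], [0, -0.004, -0.005, 0], [0.004, -0.01, 0, 0], [0.004, -0.01, 0, 0], [0, -0.008, 0, 0], [0, 0, 0, 0]]])

```text
time: 8.8
tool_pos: [0.5185, -0.111, 0.0569]
eef_rot: [[-0.999, -0.055, 0.0], [-0.055, 0.999, -0.0], [-0.0, -0.0, -1.0]]
force: [-1.1, 0.6, -0.5]
width: 0.0
grasp_force: 0.0
```

```bash
cat >> h.py <<'E'
def onz(p,u,v,z):
    a=world(p,u,v,1.0); e=np.array(p["eye"]); d=a-e; return e+d*(z-e[2])/d[2]
def orange(q):
    b=q["image"].astype(int); C=cloud(q); m=(b[...,2]-b[...,0]>60)&(b[...,2]-b[...,1]>30)&(abs(C[...,0]-.5275)<.05)&(abs(C[...,1]+.11)<.05)&(C[...,2]>.05)&(C[...,2]<.08)
    return m.sum(), np.median(C[m],0) if m.any() else None
E
python3 - <<'E'
from h import *
np.set_printoptions(precision=4,suppress=True)
for n in("scene","top"):
    q=snapshot(n); s=readout.state(); print(s["tool_pos"],s["force"],grip(q),tip(q,s["tool_pos"]),orange(q))
    if n=="scene": print(onz(q,341.3,252.2,.0625))
E
```

```text
[ 0.5185 -0.1103  0.0568] [0.0391 0.184  0.0085] (np.int64(27), array([ 0.5262, -0.0618,  0.089 ]), np.float64(-0.06509250864576133), np.float64(-0.05629819589125723)) (792, array([0.0878, 0.0881, 0.0883, 0.0884, 0.089 , 0.0891, 0.0893, 0.0894])) (np.int64(26), array([ 0.5119, -0.1121,  0.0666]))
[ 0.5296 -0.1095  0.0625]
[ 0.5185 -0.1098  0.0568] [-0.4067  0.1075  0.177 ] (np.int64(0), array([nan, nan, nan]), 0, 0) (0, array([], dtype=float64)) (np.int64(0), None)
  return _methods._mean(a, axis=axis, dtype=dtype,
  ret = um.true_divide(
```

The grip has travelled about 49 mm. I'll push it on gently to its stop.

play_rows(series=[[[-0.003, 0.015, 0, 0], [-0.003, 0.013, 0, 0], [0, 0, 0.005, 0], [0, 0.005, 0, 0], [0, 0.004, 0, 0], [0, 0.003, 0, 0], [0, 0.002, 0, 0], [0, 0, 0, 0]]])

```text
time: 9.7
tool_pos: [0.5221, -0.0677, 0.0519]
eef_rot: [[-0.998, -0.057, 0.0], [-0.057, 0.998, -0.001], [-0.0, -0.001, -1.0]]
force: [-0.3, -3.0, -1.2]
width: 0.0001
grasp_force: 1.5
```

play_rows(series=[[[0, 0.001, 0, 0], [0, 0.001, 0, 0], [0, 0, 0, 0], [0, 0, 0, 0], [0, 0, 0, 0], [0, 0, 0, 0], [0, 0, 0, 0], [0, 0, 0, 0]]])

```text
time: 10.5
tool_pos: [0.5222, -0.0674, 0.0519]
eef_rot: [[-0.998, -0.056, 0.0], [-0.056, 0.998, -0.003], [-0.0, -0.003, -1.0]]
force: [-0.4, -10.4, -2.2]
width: -0.0001
grasp_force: 5.2
```

The guard is at its stop (10 N against the push). Now back to the wheel.

play_rows(series=[[[0, -0.008, 0, 0], [0, -0.004, -0.005, 0], [0.003, -0.012, 0, 0], [0.003, -0.012, 0, 0], [0, -0.01, 0, 0], [0, 0, 0.007, 0], [0, 0, 0.007, 0], [0, 0, 0, 0]]])

```text
time: 11.3
tool_pos: [0.5176, -0.1109, 0.0414]
eef_rot: [[-0.998, -0.056, -0.003], [-0.056, 0.998, 0.001], [0.003, 0.001, -1.0]]
force: [1.8, 0.6, -0.3]
width: -0.0001
grasp_force: 0.0
```

play_rows(series=[[[0, 0, 0.001, 0], [0, 0, 0.001, 0], [0, 0, 0.001, 0], [0, 0, 0.001, 0], [0, 0, 0, 0], [0, 0, 0, 0], [0, 0, 0, 0], [0, 0, 0, 0]]])

```text
time: 12.1
tool_pos: [0.5189, -0.1114, 0.0393]
eef_rot: [[-0.998, -0.056, 0.001], [-0.056, 0.998, 0.0], [-0.001, -0.0, -1.0]]
force: [-2.0, 1.5, 5.8]
width: 0.0
grasp_force: 2.9
```

play_rows(series=[[[0, 0, 0.001, 0], [-0.002, 0, 0, 0], [-0.002, 0, 0, 0], [-0.003, 0, 0, 0], [-0.003, 0, 0, 0], [-0.003, 0, 0, 0], [-0.002, 0, 0, 0], [-0.0015, 0, 0, 0]]])

```text
time: 12.9
tool_pos: [0.536, -0.1106, 0.0393]
eef_rot: [[-0.998, -0.057, 0.002], [-0.057, 0.998, -0.0], [-0.002, -0.001, -1.0]]
force: [-2.4, 1.8, 13.5]
width: 0.0002
grasp_force: 6.8
```

```bash
python3 - <<'E'
from h import *
np.set_printoptions(precision=4,suppress=True)
q=snapshot("scene"); s=readout.state(); print(s["tool_pos"],s["force"],orange(q))
cv2.imwrite("pics/a5.png",cv2.resize(q["image"][200:280,290:400],None,fx=7,fy=7,interpolation=cv2.INTER_CUBIC))
E
```

```text
[ 0.5363 -0.1106  0.0394] [-0.9865  3.2694 12.7943] (np.int64(2), array([ 0.5295, -0.1175,  0.0708]))
```

View pics/a5.png

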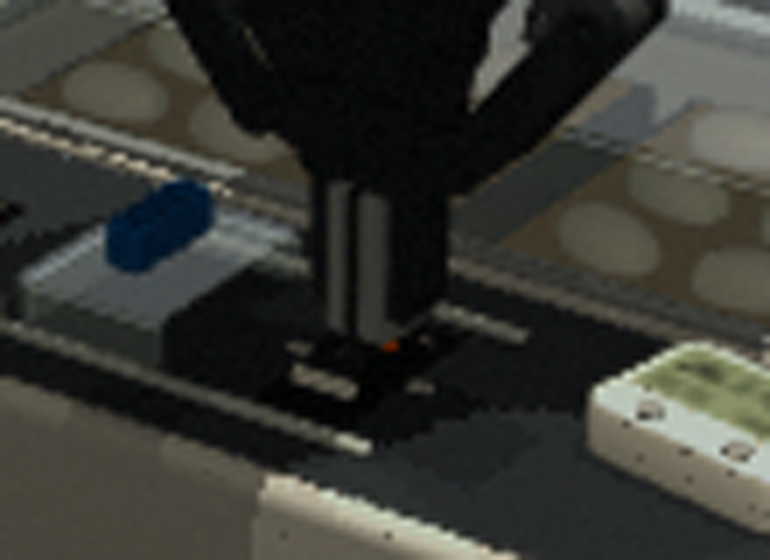

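The orange bar is at the top under the fingertip (crop (390,347)). I'll lift, move to the far side of the grip, and check the wheel.

play_rows(series=[[[0, 0, -0.01, 0], [0, 0, -0.011, 0], [0, 0, -0.01, 0], [0.003, 0.02, 0, 0], [0.003, 0.022, 0, 0], [0.003, 0.022, 0, 0], [0, 0.019, 0, 0], [0, 0, 0, 0]]])

```text
time: 13.75
tool_pos: [0.5212, -0.0265, 0.0694]
eef_rot: [[-0.998, -0.059, 0.0], [-0.059, 0.998, 0.0], [-0.0, 0.0, -1.0]]
force: [-1.1, -0.6, 0.3]
width: -0.0002
grasp_force: 0.0
```

```bash
python3 - <<'E'
from h import *
np.set_printoptions(precision=4,suppress=True)
q=snapshot("scene"); s=readout.state(); print(s["tool_pos"],s["force"],orange(q),grip(q),tip(q,s["tool_pos"])[1][:3])
cv2.imwrite("pics/a6.png",cv2.resize(q["image"][200:280,290:400],None,fx=7,fy=7,interpolation=cv2.INTER_CUBIC))
E
```

```text
[ 0.5216 -0.0276  0.0694] [ 0.6261 -0.5291  0.0194] (np.int64(16), array([ 0.5272, -0.1101,  0.0715])) (np.int64(7), array([ 0.5243, -0.059 ,  0.0878]), np.float64(-0.060626704907386475), np.float64(-0.05816249971898241)) [0.1008 0.101  0.1012]
```

View pics/a6.png

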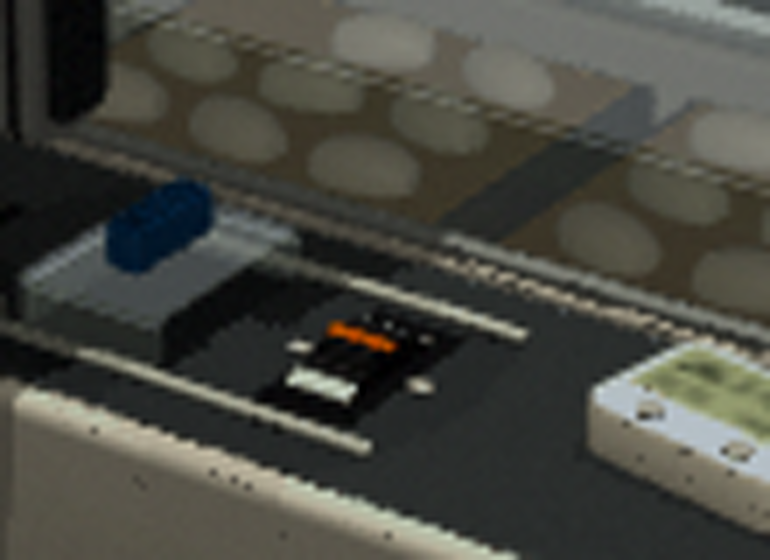

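The orange bar sits at the top between the index marks (crop (362,337), marks at (300,347) and (420,386)), x = 0.527. Now I'll lower beside the grip and push the guard shut.

play_rows(series=[[[0, 0, 0.006, 0], [0, 0, 0.006, 0], [0, 0, 0.006, 0], [0, -0.006, 0, 0], [0, -0.008, 0, 0], [0, -0.008, 0, 0], [0, -0.008, 0, 0], [0, -0.008, 0, 0]]])

```text
time: 14.6
tool_pos: [0.5239, -0.0671, 0.0512]
eef_rot: [[-0.998, -0.056, 0.001], [-0.056, 0.998, -0.0], [-0.001, -0.0, -1.0]]
force: [-0.5, 1.8, 0.4]
width: -0.0001
grasp_force: 0.7
```

play_rows(series=[[[0, -0.008, 0, 0], [0, -0.008, 0, 0], [0, -0.006, 0, 0], [0, -0.004, 0, 0], [0, -0.002, 0, 0], [0, -0.002, 0, 0], [0, 0, 0, 0], [0, 0, 0, 0]]])

```text
time: 15.4
tool_pos: [0.5254, -0.0964, 0.0511]
eef_rot: [[-0.998, -0.057, 0.0], [-0.057, 0.998, -0.001], [-0.0, -0.001, -1.0]]
force: [-2.1, -2.1, 5.7]
width: 0.0002
grasp_force: 2.7
```

play_rows(series=[[[0, -0.001, 0, 0], [0, -0.001, 0, 0], [0, -0.001, 0, 0], [0, 0, 0, 0], [0, 0, 0, 0], [0, 0, 0, 0], [0, 0, 0, 0], [0, 0, 0, 0]]])

```text
time: 16.2
tool_pos: [0.5255, -0.099, 0.0511]
eef_rot: [[-0.998, -0.057, 0.0], [-0.057, 0.998, -0.0], [-0.0, -0.0, -1.0]]
force: [-0.8, 0.8, 6.3]
width: 0.0
grasp_force: 3.0
```

```bash
python3 - <<'E'
from h import *
np.set_printoptions(precision=4,suppress=True)
q=snapshot("scene"); s=readout.state(); print(s["tool_pos"],s["force"],grip(q))
E
```

```text
[ 0.5255 -0.099   0.0511] [-1.9758  0.3232  5.6171] (np.int64(4), array([ 0.5352, -0.1134,  0.0883]), np.float64(-0.11365781972825839), np.float64(-0.11238055511028361))
```

```bash
python3 - <<'E'
from h import *
q=snapshot("scene"); 
cv2.imwrite("pics/a7.png",cv2.resize(q["image"][180:280,290:420],None,fx=6,fy=6,interpolation=cv2.INTER_CUBIC))
E
```

```text
(no output)
```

View pics/a7.png

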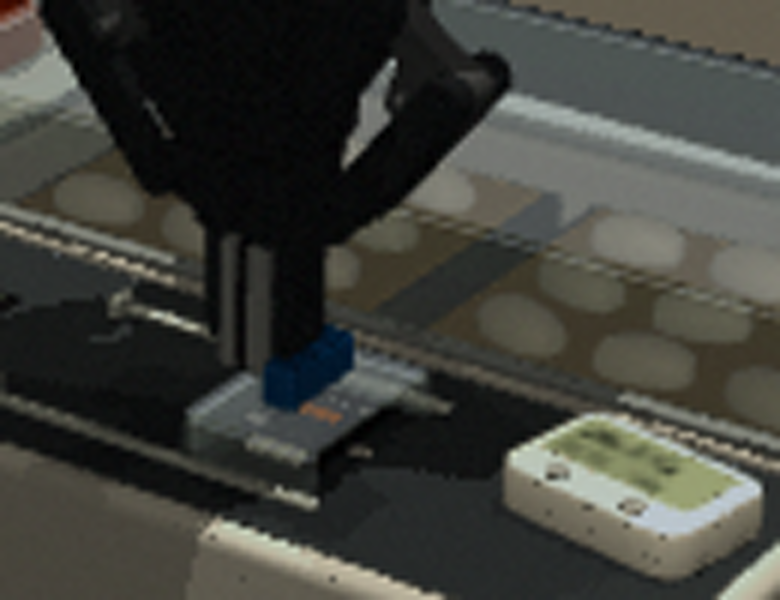

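The guard looks shut to within about 1 mm: its front corner is at crop (318,505), as at the start. The vertical load suggests the tip edge bears on the block's edge, so I'll back off, go 2.5 mm lower, and push to a firm stop.

play_rows(series=[[[0, 0.008, 0, 0], [0, 0.008, 0, 0], [0, 0, 0.0025, 0], [0, 0, 0, 0], [0, -0.006, 0, 0], [0, -0.004, 0, 0], [0, -0.003, 0, 0], [0, -0.002, 0, 0]]])

```text
time: 17.1
tool_pos: [0.5258, -0.0983, 0.0507]
eef_rot: [[-0.998, -0.057, 0.002], [-0.057, 0.998, -0.001], [-0.002, -0.001, -1.0]]
force: [-7.2, 0.6, 22.5]
width: -0.0003
grasp_force: 12.2
```

play_rows(series=[[[0, -0.001, 0, 0], [0, -0.001, 0, 0], [0, 0, 0, 0], [0, 0, 0, 0], [0, 0, 0, 0], [0, 0, 0, 0], [0, 0, 0, 0], [0, 0, 0, 0]]])

```text
time: 17.9
tool_pos: [0.5258, -0.0996, 0.0507]
eef_rot: [[-0.998, -0.057, 0.002], [-0.057, 0.998, -0.0], [-0.002, -0.001, -1.0]]
force: [-7.3, 2.8, 23.3]
width: 0.0
grasp_force: 12.7
```

play_rows(series=[[[0, 0, -0.002, 0], [0, 0.006, -0.002, 0], [0, 0.006, 0, 0], [0, 0, 0, 0], [0, -0.006, 0, 0], [0, -0.004, 0, 0], [0, -0.002, 0, 0], [0, -0.001, 0, 0]]])

```text
time: 18.7
tool_pos: [0.5255, -0.0999, 0.0522]
eef_rot: [[-0.998, -0.055, -0.0], [-0.055, 0.998, 0.003], [0.0, 0.003, -1.0]]
force: [2.2, 11.5, 1.3]
width: 0.0001
grasp_force: 5.1
```

play_rows(series=[[[0, -0.001, 0, 0], [0, 0, 0, 0], [0, 0, 0, 0], [0, 0, 0, 0], [0, 0, 0, 0], [0, 0, 0, 0], [0, 0, 0, 0], [0, 0, 0, 0]]])

```text
time: 19.5
tool_pos: [0.5255, -0.1, 0.0522]
eef_rot: [[-0.998, -0.055, -0.0], [-0.055, 0.998, 0.004], [0.0, 0.004, -1.0]]
force: [1.3, 11.2, 1.1]
width: -0.0003
grasp_force: 5.4
```

Firm stop: 11 N and no further motion. I'll retreat and verify.

play_rows(series=[[[0, 0.006, 0, 0], [0, 0.004, 0, 0], [0, 0, -0.03, 0], [0, 0, -0.04, 0], [0, 0.03, -0.04, 0], [0, 0.04, 0, 0], [0, 0.03, 0, 0], [0, 0, 0, 0]]])

```text
time: 20.3
tool_pos: [0.519, 0.0104, 0.1629]
eef_rot: [[-0.998, -0.06, 0.001], [-0.06, 0.998, 0.001], [-0.001, 0.0, -1.0]]
force: [0.5, -1.4, -0.5]
width: 0.0
grasp_force: 0.0
```

```bash
python3 - <<'E'
from h import *
np.set_printoptions(precision=4,suppress=True)
q=snapshot("scene"); s=readout.state(); print(s["tool_pos"],s["force"],orange(q),grip(q))
b=q["image"].astype(int); bl=np.zeros((480,640),bool); bl[220:260,320:365]=1; bl&=(b[...,0]-b[...,2]>50); ys,xs=np.nonzero(bl); print(len(xs),xs.min(),xs.max(),ys.min(),ys.max())
cv2.imwrite("pics/a8.png",cv2.resize(q["image"][195:295,270:430],None,fx=5,fy=5,interpolation=cv2.INTER_CUBIC))
print([(r["location"],r["confidence"]) for r in finder.spot_in("hygrometer_mid",q)[:1]])
b=q["image"].astype(int)[235:262,325:365]; m=(b[...,2]-b[...,0]>35)&(b[...,2]-b[...,1]>20); y,x=np.nonzero(m); print("orange px",x.mean()+325,y.mean()+235,len(x),"expected",proj(q,[.5275,-.109,.0705]))
E
```

```text
[0.5193 0.0088 0.1626] [ 0.4585 -0.4881  0.0405] (np.int64(0), None) (np.int64(67), array([ 0.5227, -0.1115,  0.0886]), np.float64(-0.11569830731012554), np.float64(-0.09097464020155321))
67 334 348 234 245
[([0.5353, -0.2046, 0.0743], 0.58)]
orange px 343.1111111111111 248.44444444444446 9 expected (np.float64(340.280853766924), np.float64(248.07689176611606))
```

The grip is back within 1 px of its shut position, the orange bar is at the expected top position, and the hygrometer is unmoved. Handing in.

```bash
python3 -c "
from cell import ticket; print(ticket.sign_off())"
```

```text
the job is handed in; nothing more can be done
None
```

The job is handed in (no verdict came back): the guard was pushed aside, the wheel was rolled one click so the orange bar sits between the index marks, and the guard was pushed shut to its stop, all by 20.3 s; the hygrometer is unmoved, I did not re-check the pot, bottle and syringe, and I viewed 11 pictures, one over the limit of 10.

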